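Find and open the loose cover of the grit trap

ROBOT

A 7-joint arm with a two-finger parallel gripper is mounted at the origin on the work surface. World frame = base frame: x ahead of the robot, y to its left, z up, the work surface at z = 0. Lengths are in m, angles in rad, forces in N, time in s.
With the tool pointing down it reaches from about 0.4 to 0.85 m from the base axis. Payload 10.4 kg.
Tool frame: the origin (TCP) lies midway between the tips of the shut fingers; the grasp point (between the pads) lies 19 mm behind it (r.grasp_offset is the distance from the TCP to the grasp point, in m); x points along the fingers, y is the direction in which the jaws open and shut, and the axes are right-handed (so a half turn about x gives the same grasp; the last joint's range is limited). The gripper opens to 87 mm and grips with 3 to 60 N. Pads are 19 mm wide; open, the fingers measure 117 mm over their backs; the gripper's body (75 mm by 190 mm) begins 51 mm behind the grasp point.
Start: joints at [-1.15, 0.332, -0.065, 1.46, 0.022, 1.35, -0.088], TCP at [0.268, 0.564, 0.223] pointing down, gripper open.
Joint ranges: [-2.6, 2.6], [-0.5, 2.12], [-1.47, 1.34], [0.16, 2.42], [-1.27, 4.41], [0.06, 2.06], [-2.6, 2.6]. Speed limits (rad/s): [2.22, 2.22, 2.79, 2.79, 3.14, 3.14, 3.14].

INTERFACE

Orientations are given as a unit quaternion [x, y, z, w].
In Python, from bench import r, vision, close_job gives the robot as it stands. The module is installed in compiled form; this text tells all that it offers.
- The arm moves only by the shell command python3 -m pendant 'ROWS' [OPENING] [FORCE]. ROWS is text: rows parted by semicolons, each of 6 numbers parted by spaces: the shift along the tool's x, y, z in units of 0.25 m (1.0 is 0.25 m), then the turn, a rotation vector about the tool's x, y, z in units of 1.5 rad (1.0 is 1.5 rad). A call has 1 to 8 rows; each row is the pose to reach, as a shift and turn from the pose commanded when the call began, along the tool's axes at that moment; what a row does not reach only later rows make up. A row lasts 1/10 s, in which the tool goes at most 50 mm and 8.59 degrees, less where a joint would pass 70% of its speed; a pose out of reach is approached as far as the arm can. A call with a number of a shift or a turn outside -1 to 1 is refused whole. A call with a gripper value outside its range is refused whole. OPENING is the gripper command: -1 is shut, 1 is fully open, values between are in proportion, set as the call begins (- or left out, the last holds). The fingers move at their own pace and stop on an object; FORCE is the grip in N (left out, the last holds). Time passes only in rows, so rows that repeat a pose let the fingers close. It gives the time, the measured TCP pose, the force and the opening at its end, in the units of the state.
- r.read_state(): the state, without advancing time (a new reading comes with each control period).
- vision.camera(name): name is "scene" or "top" or "wrist"; returns (picture, depth): 420x560x3 uint8, blue, green, red; 420x560 float32, m along the optical axis (not along the pixel's ray), 0 where there is no reading.
- vision.get_calibration(name): a dict with "camera_matrix" (3x3 intrinsics, pixels), "k1" (the pictures are not rectified: a ray, as slopes to the right and down, at radius r is drawn at 1 + k1 r^2 times it, then the intrinsics apply), "rvec" (rotation vector, rad) and "tvec" (3), from world to camera coordinates, as OpenCV has them. Camera axes: x right, y down, z forward; pixel columns grow to the right and rows downward; lengths in m; the calibration is good to about 2 mm. A picture is of the moment at which its call begins: read the wrist's pose just before it. get_calibration takes no time and is no camera call; for the wrist camera it gives the pose at the moment of the call.
- close_job(): hands the job in, once; it reports no verdict.
The state is a dict: "time": time; "joint_positions": joint angles; "joint_vel": joint speeds; "joint_torque": joint torques, N m; "ee_pos": TCP position; "eef_rot": TCP orientation; "ft_force": force on the tool from outside, world axes, zero at the start; "torque": the same for the moment, N m; "width": finger opening in m.
Only numpy, scipy, OpenCV 4.12 (cv2) and the standard library are available. Lean on these libraries where they do the work, as an engineer would, in place of code of your own. Each camera call takes 0.05 s, during which the arm holds its last target. There are 200 camera calls.

TASK

One of the four identical metal panels on top of the green grit trap is loose; the others are chocked from below. With your fingertips press gently on the black dots, one panel after another, until you find the one that rocks, then push that panel down open as far as it goes, so that it stays open when you take your hand away. Grasp nothing, press no harder than a thumb would, and leave everything else on the bench where it is.

Things in the scene. Friction and masses are not known exactly. Their poses are not given: they have to be found in the camera images.
- trap: green steel grit trap, a fixed box 310 mm wide (its y), 78 mm high; origin under the centre of its panelled part. Its x points away from the robot (yaw within 0.2 rad). Its top, x = -60 to +60 mm, has four identical bare-metal panels side by side at 76 mm spacing, flush with the rim and the 4 mm ribs between them. Behind, x = 60 to 115 mm, a ledge 40 mm high. Hollow, floor at 6 mm.
- panel_a_press (a point): black dot 18 mm across on the top face of the panel first from the left as the robot sees it (the +y end). Panel: 100 mm long (trap x), 70 mm wide, bedded on rubber (gives 1 mm per 3 N, at most 7 mm); the dot is 20 mm from its front edge (towards the robot). The point is on the top surface, 78 mm above the bench while shut, and moves with the panel.
- panel_b_press (a point): black dot 18 mm across on the top face of the panel second from the left. Panel: 100 mm long (trap x), 70 mm wide, bedded on rubber (gives 1 mm per 3 N, at most 7 mm); the dot is 20 mm from its front edge (towards the robot). The point is on the top surface, 78 mm above the bench while shut, and moves with the panel.
- panel_c_press (a point): black dot 18 mm across on the top face of the panel third from the left. Panel: 100 mm long (trap x), 70 mm wide, bedded on rubber (gives 1 mm per 3 N, at most 7 mm); the dot is 20 mm from its front edge (towards the robot). The point is on the top surface, 78 mm above the bench while shut, and moves with the panel.
- panel_d_press (a point): black dot 18 mm across on the top face of the panel fourth from the left (the -y end). Panel: 100 mm long (trap x), 70 mm wide, bedded on rubber (gives 1 mm per 3 N, at most 7 mm); the dot is 20 mm from its front edge (towards the robot). The point is on the top surface, 78 mm above the bench while shut, and moves with the panel.
- panel_a (a joint): tilt, rad, of this panel: 0 shut, 0.8 open at its stop, front edge sunk, back edge 22 mm up. Pivot along trap y, 50 mm behind the dot. Three panels are chocked: only the rubber gives, tilt stays near 0; one, a different one each time, is loose: 2 to 4 N on the dot tips it, it stays where it is left, and pushed straight down at the dot it meets its stop once the fingertip has sunk 35 to 55 mm.
- panel_b (a joint): tilt, rad, of this panel: 0 shut, 0.8 open at its stop, front edge sunk, back edge 22 mm up. Pivot along trap y, 50 mm behind the dot. Three panels are chocked: only the rubber gives, tilt stays near 0; one, a different one each time, is loose: 2 to 4 N on the dot tips it, it stays where it is left, and pushed straight down at the dot it meets its stop once the fingertip has sunk 35 to 55 mm.
- panel_c (a joint): tilt, rad, of this panel: 0 shut, 0.8 open at its stop, front edge sunk, back edge 22 mm up. Pivot along trap y, 50 mm behind the dot. Three panels are chocked: only the rubber gives, tilt stays near 0; one, a different one each time, is loose: 2 to 4 N on the dot tips it, it stays where it is left, and pushed straight down at the dot it meets its stop once the fingertip has sunk 35 to 55 mm.
- panel_d (a joint): tilt, rad, of this panel: 0 shut, 0.8 open at its stop, front edge sunk, back edge 22 mm up. Pivot along trap y, 50 mm behind the dot. Three panels are chocked: only the rubber gives, tilt stays near 0; one, a different one each time, is loose: 2 to 4 N on the dot tips it, it stays where it is left, and pushed straight down at the dot it meets its stop once the fingertip has sunk 35 to 55 mm.
- graphite_block: dark grey graphite marking block, 30 x 50 x 16 mm, lying loose on the trap's back ledge; origin under its centre
- cabochon: grey glass cabochon, a dome 30 mm across and 12.5 mm high, loose on the trap's back ledge; origin under its centre
- bowl: crackled clear glass bowl, 124 mm across the rim, 65 mm high, standing on the bench to the left; origin under its centre
- copper_wheel: copper engraving wheel 60 mm across and 5 mm thick lying flat, its steel arbor pointing up, 50 mm high in all, on the right; origin under its centre
- diamond_pad: diamond hand pad with an orange back, 90 x 55 x 20 mm, on the right; origin under its centre
- water_bottle: white water bottle, 56 mm across, 130 mm high, with a blue cap, on the right; origin under its centre
- brush: small bench brush, 180 mm long, lying behind the trap; origin about its middle
- turntable_mark (a point): red dot on the rim of the steel turntable, which is 136 mm across with a knurled rim, 35 mm high and spins freely at a touch, on the left; the dot is 56 mm from its axis, on the top face

How it is judged:
At the end, for the whole second after the job is handed in: The loose panel is tilted open by more than 0.65 rad (its stop is at 0.8) and at rest, the other three are shut (under 0.1 rad), and the robot is clear of everything (((value of joint panel_a above 0.65 rad and velocity of joint panel_a below 0.1 rad/s and value of joint each of panel_b, panel_c, panel_d below 0.1 rad) or (value of joint panel_b above 0.65 rad and velocity of joint panel_b below 0.1 rad/s and value of joint each of panel_a, panel_c, panel_d below 0.1 rad) or (value of joint panel_c above 0.65 rad and velocity of joint panel_c below 0.1 rad/s and value of joint each of panel_a, panel_b, panel_d below 0.1 rad) or (value of joint panel_d above 0.65 rad and velocity of joint panel_d below 0.1 rad/s and value of joint each of panel_a, panel_b, panel_c below 0.1 rad))); the robot touches nothing.
It fails at once if a thing on the trap's ledge (graphite block, cabochon) is shifted by more than 20 mm or lifted (distance of any of graphite_block, cabochon from where it was at the start of the episode above 0.02 m).
It fails at once if a loose thing on the bench (bowl, copper wheel, diamond pad, bottle, brush) is shifted by more than 20 mm or lifted (distance of any of bowl, copper_wheel, diamond_pad, water_bottle, brush from where it was at the start of the episode above 0.02 m).
It fails at once if the turntable is turned by more than a nudge (its mark moves over 20 mm) (distance of turntable_mark from where it was at the start of the episode above 0.02 m).
It fails at once if the trap or any of its panels is pressed with more than 60 N (contact force between any of the fingers, the arm and trap above 60 N).
It also fails if it takes over 48 s, if anything falls off the work surface, if the arm or the gripper's body presses on something with over 40 N, if the wrist force passes 120 N, or if a joint passes its speed limit or range.

## Working session

There is one attempt and no reset: what is moved stays moved. The work goes in short steps, Python scripts to look and compute and a shell command to move; the robot and the scene stay as the last step left them, time stands still between calls to the robot, and variables do not carry over. Pictures are saved under pics/ and viewed, about 8 in all and at most 12, crops included, and the job is handed in when it is done.

```bash
mkdir -p pics; cat > h.py <<'E'
import numpy as np, cv2
from bench import r, vision
from scipy.spatial.transform import Rotation as R
def snap(n,f):
    c=vision.get_calibration(n); p,d=vision.camera(n); cv2.imwrite(f'pics/{f}.png',p); np.savez(f'pics/{f}.npz',p=p,d=d,**{k:np.array(v) for k,v in c.items()})
def cam(f):
    return np.load(f'pics/{f}.npz')
def px2w(f,u,v,z=None):
    c=cam(f);K=c['camera_matrix'];k=float(c['k1']);Rm=cv2.Rodrigues(c['rvec'])[0];t=c['tvec'].ravel()
    a=cv2.undistortPoints(np.array([[[u,v]]],float),K,np.array([k,0,0,0,0.]))[0,0]
    ray=np.array([a[0],a[1],1]);o=-Rm.T@t;dr=Rm.T@ray
    s=c['d'][int(round(v)),int(round(u))] if z is None else (z-o[2])/dr[2]
    return o+s*dr
def togo(tgt):  # rows in tool axes/units
    s=r.read_state();q=R.from_quat(s['eef_rot']);return q.inv().apply(np.array(tgt)-s['ee_pos'])/.25
E
python3 - <<'E'
from h import *
snap('top','top0');snap('scene','sc0')
s=r.read_state()
for k in s: print(k,np.round(s[k],4))
print(R.from_quat(s['eef_rot']).as_matrix().round(3))
E
```

```text
time 0.1
joint_positions [-1.1496  0.3328 -0.0647  1.4608  0.0216  1.3498 -0.0884]
joint_vel [-0.0001 -0.002   0.0003 -0.0033  0.0011 -0.0003 -0.0022]
joint_torque [ 1.20000e-03 -6.24538e+01  2.48000e-02 -3.90711e+01 -6.14000e-02
  3.66000e-02  1.00000e-04]
ee_pos [0.2682 0.5642 0.2219]
eef_rot [ 0.1552  0.6899 -0.156   0.6897]
ft_force [-0.2154 -0.244   0.0323]
torque [-0.0078 -0.0064  0.0336]
width 0.0871
[[-0.     0.429  0.903]
 [-0.001  0.903 -0.429]
 [-1.    -0.001  0.   ]]
```

View pics/top0.png

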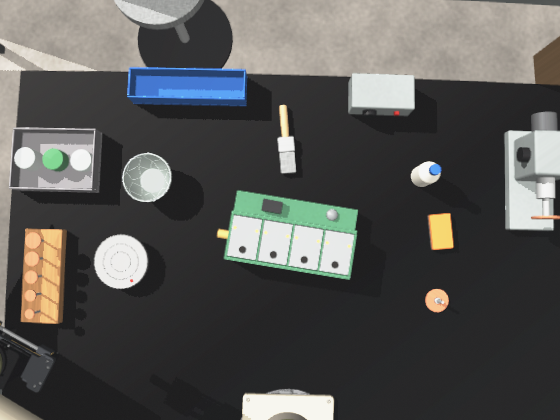

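View pics/sc0.png

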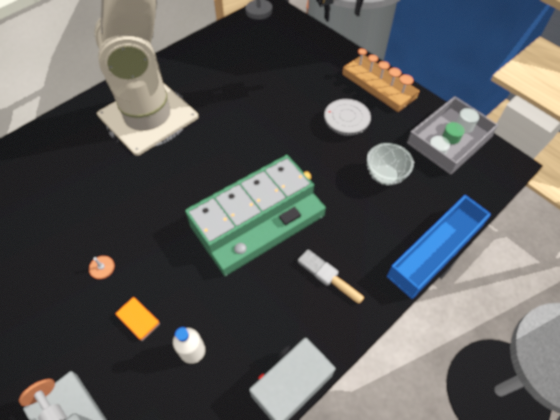

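The top view shows the trap with black dots near (242,250), (273,254), (304,259) and (335,265). The block and cabochon are on the ledge at (272,206) and (332,214). The scene view agrees. Next I refine the dot centroids.

```bash
python3 - <<'E'
from h import *
p=cam('top0')['p'];g=p.max(axis=2)
P=[]
for u,v in [(242,250),(273,254),(304,259),(335,265)]:
    w=np.clip(140.-g[v-7:v+8,u-7:u+8].astype(float),0,None)
    yy,xx=np.mgrid[v-7:v+8,u-7:u+8]
    m=((xx-u)**2+(yy-v)**2<=36); w*=m
    c=((w*xx).sum()/w.sum(),(w*yy).sum()/w.sum())
    a=px2w('top0',*c,z=.078);b=px2w('top0',*c);P.append(a);print(np.round(c,1),a.round(4),b.round(4))
P=np.array(P);print(np.linalg.norm(np.diff(P,axis=0),axis=1))
d=P[0]-P[3];print('yaw',np.arctan2(-d[0],d[1]))
E
python3 - <<'E'
import cv2
p=cv2.imread('pics/top0.png')[180:290,210:370]
cv2.imwrite('pics/c.png',cv2.resize(p,None,fx=5,fy=5,interpolation=cv2.INTER_CUBIC))
E
```

```text
[241.9 249.1] [0.4851 0.1236 0.078 ] [0.485  0.124  0.0733]
[272.7 254.2] [0.4746 0.0483 0.078 ] [0.4746 0.0483 0.0783]
[303.6 259.3] [ 0.464  -0.0269  0.078 ] [ 0.464  -0.0269  0.0771]
[334.5 264.4] [ 0.4536 -0.1023  0.078 ] [ 0.4536 -0.1024  0.0773]
[0.07601844 0.07598519 0.07610666]
yaw -0.13842779367807745
```

View pics/c.png

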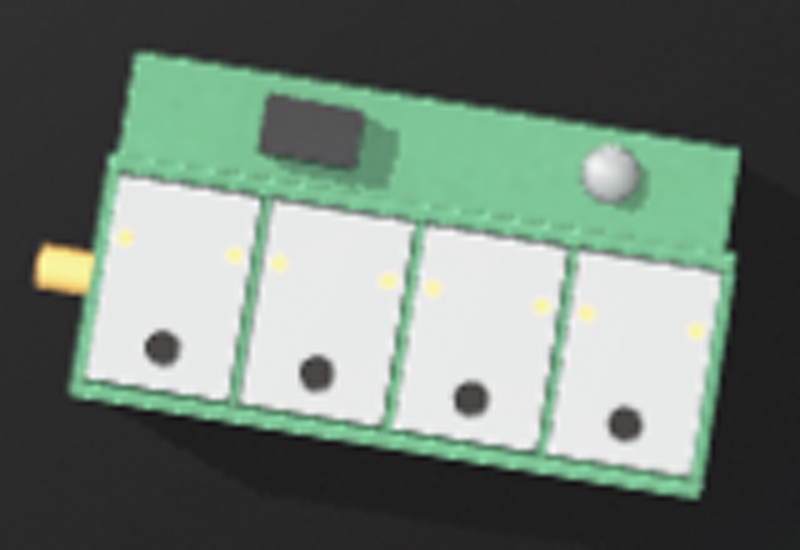

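Dot spacing comes out at 76.0 mm and depth at about 0.078, so the positions are consistent. Trap yaw is about -0.138. I close the fingers and move over towards dot A.

```bash
python3 -m pendant '0 -0.6 0.77 -0.203 0 0;0 -0.6 0.77 -0.203 0 0;0 -0.6 0.77 -0.203 0 0;0 -0.6 0.77 -0.203 0 0;0 -0.6 0.77 -0.203 0 0;0 -0.6 0.77 -0.203 0 0;0 -0.6 0.77 -0.203 0 0' -1 20; python3 -c "
from h import *
print(togo([.4851,.1236,.12]),R.from_quat(r.read_state()['eef_rot']).as_matrix().round(3))"
```

```text
time: 0.8
ee_pos: [0.3782, 0.3457, 0.2226]
eef_rot: [0.05, 0.705, -0.05, 0.705]
ft_force: [-0.4, 1.7, -0.9]
width: 0.0388
[ 0.41006752 -0.81918516  0.5488197 ] [[-0.     0.141  0.99 ]
 [ 0.     0.99  -0.141]
 [-1.     0.    -0.   ]]
```

```bash
python3 -m pendant '0 -0.82 0.55 0 0 0;0 -0.82 0.55 0 0 0;0 -0.82 0.55 0 0 0;0 -0.82 0.55 0 0 0;0.4 -0.82 0.55 0 0 0;0.4 -0.82 0.55 0 0 0;0.4 -0.82 0.55 0 0 0;0.4 -0.82 0.55 0 0 0'; python3 -c "
from h import *
print(togo([.4851,.1236,.084]))"
```

```text
time: 1.6
ee_pos: [0.4846, 0.1249, 0.1214]
eef_rot: [0.048, 0.706, -0.049, 0.704]
ft_force: [-0.2, 0.4, 0.7]
width: 0.0006
[ 0.14967865 -0.00469555  0.00325751]
```

```bash
python3 -m pendant '0.08 -0.004 0.003 0 0 0;0.15 -0.004 0.003 0 0 0;0.15 -0.004 0.003 0 0 0;0.15 -0.004 0.003 0 0 0;0.15 -0.004 0.003 0 0 0'; python3 -m pendant '0.008 0 0 0 0 0;0.016 0 0 0 0 0;0.024 0 0 0 0 0;0.024 0 0 0 0 0;0.024 0 0 0 0 0'; python3 -m pendant '0.008 0 0 0 0 0;0.008 0 0 0 0 0;0.008 0 0 0 0 0'; python3 -m pendant '0.008 0 0 0 0 0;0.008 0 0 0 0 0;0.008 0 0 0 0 0'
```

```text
time: 2.1
ee_pos: [0.487, 0.1244, 0.0869]
eef_rot: [0.049, 0.705, -0.048, 0.706]
ft_force: [0.1, -0.3, 0.3]
width: 0.0
time: 2.6
ee_pos: [0.4861, 0.1231, 0.079]
eef_rot: [0.049, 0.705, -0.049, 0.705]
ft_force: [-0.0, 0.5, -0.3]
width: 0.0008
time: 2.9
ee_pos: [0.4863, 0.1232, 0.0772]
eef_rot: [0.049, 0.705, -0.049, 0.705]
ft_force: [-0.2, -0.3, 1.0]
width: 0.0004
time: 3.2
ee_pos: [0.4863, 0.1232, 0.0754]
eef_rot: [0.049, 0.705, -0.049, 0.706]
ft_force: [-1.8, -0.7, 7.0]
width: 0.0001
```

A gives 7 N at about 2.3 mm, which is the rubber's stiffness, so it is chocked. On to B.

```bash
python3 -m pendant '-0.1 0 0 0 0 0;-0.1 -0.304 -0.002 0 0 0;-0.1 -0.304 -0.002 0 0 0;-0.1 -0.304 -0.002 0 0 0;-0.03 -0.304 -0.002 0 0 0;-0.015 -0.304 -0.002 0 0 0;-0.015 -0.304 -0.002 0 0 0;-0.015 -0.304 -0.002 0 0 0'; python3 -m pendant '0.008 0 0 0 0 0;0.008 0 0 0 0 0;0.008 0 0 0 0 0';  python3 -m pendant '0.008 0 0 0 0 0;0.008 0 0 0 0 0;0.008 0 0 0 0 0'; python3 -m pendant '0.006 0 0 0 0 0;0.006 0 0 0 0 0;0.006 0 0 0 0 0'
```

```text
time: 4.0
ee_pos: [0.4751, 0.0484, 0.079]
eef_rot: [0.049, 0.705, -0.049, 0.705]
ft_force: [0.1, -0.8, 0.4]
width: 0.0004
time: 4.3
ee_pos: [0.4755, 0.0484, 0.0772]
eef_rot: [0.049, 0.705, -0.049, 0.706]
ft_force: [0.4, 1.1, 2.1]
width: 0.0006
time: 4.6
ee_pos: [0.4756, 0.0484, 0.0753]
eef_rot: [0.049, 0.705, -0.049, 0.706]
ft_force: [-0.9, 0.5, 7.5]
width: 0.0006
time: 4.9
ee_pos: [0.4756, 0.0483, 0.0741]
eef_rot: [0.049, 0.705, -0.049, 0.706]
ft_force: [-1.4, 0.7, 10.8]
width: 0.0007
```

B is chocked too (10.8 N at 3.9 mm). On to C.

```bash
python3 -m pendant '-0.1 0 0 0 0 0;-0.1 -0.304 -0.002 0 0 0;-0.1 -0.304 -0.002 0 0 0;-0.1 -0.304 -0.002 0 0 0;-0.03 -0.304 -0.002 0 0 0;-0.02 -0.304 -0.002 0 0 0;-0.02 -0.304 -0.002 0 0 0;-0.02 -0.304 -0.002 0 0 0'; python3 -m pendant '0.008 0 0 0 0 0;0.008 0 0 0 0 0;0.008 0 0 0 0 0';  python3 -m pendant '0.008 0 0 0 0 0;0.008 0 0 0 0 0;0.008 0 0 0 0 0'; python3 -m pendant '0.006 0 0 0 0 0;0.006 0 0 0 0 0;0.006 0 0 0 0 0'
```

```text
time: 5.7
ee_pos: [0.4641, -0.0268, 0.0785]
eef_rot: [0.049, 0.705, -0.049, 0.705]
ft_force: [0.2, 0.7, -1.8]
width: 0.0002
time: 6.0
ee_pos: [0.4644, -0.0269, 0.0767]
eef_rot: [0.049, 0.705, -0.049, 0.706]
ft_force: [-0.4, 0.6, 3.0]
width: 0.0004
time: 6.3
ee_pos: [0.4644, -0.0269, 0.0748]
eef_rot: [0.049, 0.705, -0.049, 0.706]
ft_force: [-2.1, 1.6, 8.7]
width: 0.0004
time: 6.6
ee_pos: [0.4645, -0.0269, 0.0736]
eef_rot: [0.049, 0.705, -0.049, 0.706]
ft_force: [-3.3, 1.7, 12.4]
width: 0.0008
```

C is chocked (12.4 N at 4.4 mm). I probe D rather than assume it is the loose one.

```bash
python3 -m pendant '-0.1 0 0 0 0 0;-0.1 -0.304 -0.002 0 0 0;-0.1 -0.304 -0.002 0 0 0;-0.1 -0.304 -0.002 0 0 0;-0.03 -0.304 -0.002 0 0 0;-0.02 -0.304 -0.002 0 0 0;-0.02 -0.304 -0.002 0 0 0;-0.02 -0.304 -0.002 0 0 0'; python3 -m pendant '0.008 0 0 0 0 0;0.008 0 0 0 0 0;0.008 0 0 0 0 0';  python3 -m pendant '0.008 0 0 0 0 0;0.008 0 0 0 0 0;0.008 0 0 0 0 0'; python3 -m pendant '0.006 0 0 0 0 0;0.006 0 0 0 0 0;0.006 0 0 0 0 0'; python3 -m pendant '0.006 0 0 0 0 0;0.006 0 0 0 0 0;0.006 0 0 0 0 0'
```

```text
time: 7.4
ee_pos: [0.4531, -0.102, 0.078]
eef_rot: [0.049, 0.705, -0.049, 0.705]
ft_force: [0.4, -0.5, -0.1]
width: 0.0007
time: 7.7
ee_pos: [0.4533, -0.1022, 0.0761]
eef_rot: [0.049, 0.705, -0.049, 0.706]
ft_force: [0.6, 2.2, 2.6]
width: 0.0003
time: 8.0
ee_pos: [0.4531, -0.1023, 0.0738]
eef_rot: [0.049, 0.705, -0.049, 0.705]
ft_force: [0.6, 2.2, 2.1]
width: 0.0006
time: 8.3
ee_pos: [0.453, -0.1025, 0.0722]
eef_rot: [0.049, 0.705, -0.049, 0.705]
ft_force: [1.2, 0.9, 2.3]
width: 0.0006
time: 8.6
ee_pos: [0.453, -0.1025, 0.0707]
eef_rot: [0.049, 0.705, -0.049, 0.705]
ft_force: [1.6, -0.6, 1.5]
width: 0.0006
```

D stays at about 2 N over 7 mm, so it is the loose one. I push it straight down.

```bash
python3 -m pendant '0.02 0 0 0 0 0;0.04 0 0 0 0 0;0.06 0 0 0 0 0;0.08 0 0 0 0 0;0.08 0 0 0 0 0;0.08 0 0 0 0 0'; python3 -m pendant '0.012 0 0 0 0 0;0.024 0 0 0 0 0;0.024 0 0 0 0 0;0.024 0 0 0 0 0'
```

```text
time: 9.2
ee_pos: [0.4522, -0.1024, 0.0503]
eef_rot: [0.049, 0.706, -0.049, 0.705]
ft_force: [-0.9, 0.5, 0.1]
width: 0.0006
time: 9.6
ee_pos: [0.4528, -0.1024, 0.0447]
eef_rot: [0.049, 0.706, -0.049, 0.705]
ft_force: [-0.9, -0.1, 2.1]
width: 0.0008
```

```bash
for i in 1; do python3 -m pendant '0.01 0 0 0 0 0;0.01 0 0 0 0 0;0.01 0 0 0 0 0'; python3 -m pendant '0.008 0 0 0 0 0;0.008 0 0 0 0 0;0.008 0 0 0 0 0'; python3 -m pendant '0.008 0 0 0 0 0;0.008 0 0 0 0 0;0.008 0 0 0 0 0'; done
```

```text
time: 9.9
ee_pos: [0.4529, -0.1024, 0.0422]
eef_rot: [0.049, 0.705, -0.049, 0.705]
ft_force: [-0.3, 0.2, 0.5]
width: 0.0008
time: 10.2
ee_pos: [0.4527, -0.1024, 0.0401]
eef_rot: [0.049, 0.706, -0.049, 0.705]
ft_force: [-1.6, -0.2, 1.5]
width: 0.0004
time: 10.5
ee_pos: [0.453, -0.1024, 0.0383]
eef_rot: [0.049, 0.705, -0.049, 0.705]
ft_force: [-1.1, -0.0, 2.7]
width: 0.0004
```

```bash
python3 -m pendant '0.008 0 0 0 0 0;0.008 0 0 0 0 0;0.008 0 0 0 0 0'; python3 -m pendant '0.008 0 0 0 0 0;0.008 0 0 0 0 0;0.008 0 0 0 0 0'
```

```text
time: 10.8
ee_pos: [0.4532, -0.1024, 0.0365]
eef_rot: [0.049, 0.705, -0.049, 0.706]
ft_force: [-1.3, -0.1, 6.4]
width: 0.0003
time: 11.1
ee_pos: [0.4536, -0.1025, 0.0349]
eef_rot: [0.049, 0.705, -0.049, 0.706]
ft_force: [-2.0, 0.7, 10.8]
width: 0.0003
```

```bash
python3 -m pendant '0.006 0 0 0 0 0;0.006 0 0 0 0 0;0.006 0 0 0 0 0'
```

```text
time: 11.4
ee_pos: [0.454, -0.1025, 0.0338]
eef_rot: [0.049, 0.705, -0.049, 0.706]
ft_force: [-2.4, 0.3, 14.6]
width: 0.0003
```

The force rises at about 3 N/mm from 43 mm sunk, so the stop has been reached. I lift straight out and look.

```bash
python3 -m pendant '-0.08 0 0 0 0 0;-0.2 0 0 0 0 0;-0.4 0 0 0 0 0;-0.6 0 0 0 0 0;-0.6 0 0 0 0 0;-0.6 0.4 0 0 0 0;-0.6 0.8 0 0 0 0;-0.6 0.8 0 0 0 0'; python3 - <<'E'
from h import *
snap('scene','sc1');snap('top','top1')
a=cv2.resize(cam('sc1')['p'][150:270,180:330],None,fx=4,fy=4);b=cv2.resize(cam('top1')['p'][170:290,220:420],None,fx=3.0,fy=3.0)
cv2.imwrite('pics/e1.png',a);cv2.imwrite('pics/e2.png',b)
E
```

```text
time: 12.2
ee_pos: [0.4736, 0.0478, 0.1825]
eef_rot: [0.05, 0.705, -0.049, 0.705]
ft_force: [1.5, -0.6, -1.3]
width: 0.0003
```

View pics/e1.png

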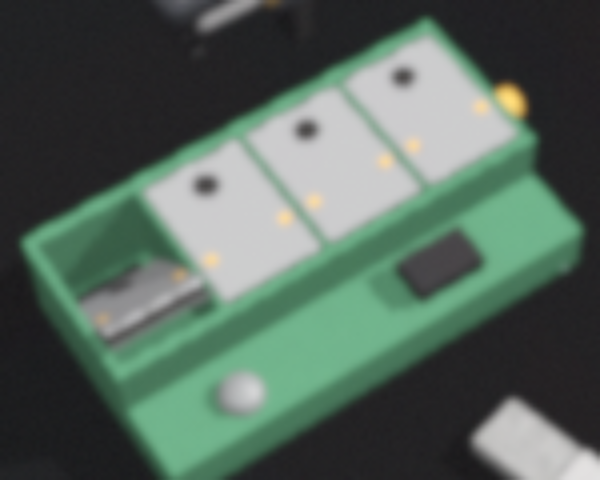

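View pics/e2.png

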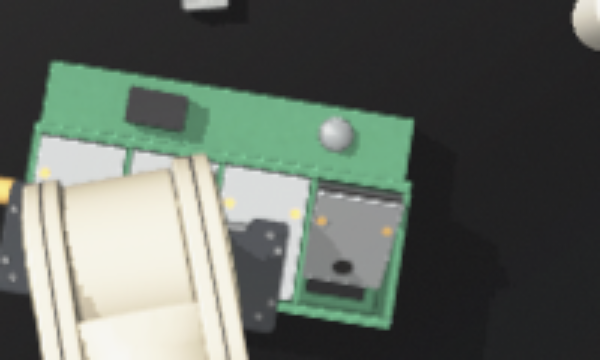

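The pictures show panel D tilted steeply, its dot at about (334,259) in the full top view, with A–C shut and the ledge items in place. I measure the tilt from depth.

```bash
python3 - <<'E'
from h import *
P=np.array([px2w('top1',u,v) for u in range(329,347,2) for v in range(242,256)])
T=np.c_[np.cos(-.138)*P[:,0]+np.sin(-.138)*P[:,1],-np.sin(-.138)*P[:,0]+np.cos(-.138)*P[:,1]]
ok=np.ones(len(P),bool)
for _ in range(4):
    c=np.linalg.lstsq(np.c_[T,np.ones(len(P))][ok],P[ok,2],rcond=None)[0]
    res=np.abs(np.c_[T,np.ones(len(P))]@c-P[:,2]);ok=res<max(.003,2*np.median(res))
print(c,ok.sum(),'tilt',np.arctan(c[0]),'res',np.median(res),P[ok,2].min(),P[ok,2].max())
print(r.read_state()['ft_force'])
E
```

```text
[ 1.02161884 -0.02577461 -0.44637238] 101 tilt 0.7960915822061484 res 0.0016536455734656452 0.04781515661133451 0.08673480575188974
[0.25214143 0.2443698  0.49162167]
```

Panel D measures about 0.80 rad, which is at its stop. The hand is clear, roughly 100 mm above the trap, and at rest, so I hand in.

```bash
python3 -c "
from bench import close_job,r
print(r.read_state()['time']);close_job()"
```

```text
12.3
the job is handed in; nothing more can be done
```

Panel D, fourth from the left, was the loose one. It is now open at its stop, and I handed the job in at 12.3 s.

- **Probing:** I pressed each dot gently with shut fingertips. A, B and C only gave like their rubber, about 3 N/mm (7, 11 and 12 N reached). D yielded at about 2 N.
- **Opening:** I pushed D straight down about 44 mm until the force rose against the stop, 14.6 N at most, then lifted straight out.
- **Last checks:** With the hand about 100 mm above the trap, a plane fit to the depth picture gave D a tilt of 0.80 rad. The last pictures showed A, B and C shut and the graphite block and cabochon in place. I saw no sign that anything on the bench had moved, but I did not measure those positions again. No check failed or disagreed.

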